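Tip a gel-coated culture flask onto its growth face and slide it into the rack

TASK

The small culture flask that was left standing on its end must lie with its pink gel layer underneath. Push it over towards its gel side, letting it down gently on a finger so that it does not drop or slam, then push it along the bench, bottom end first, into the free bay of the low steel flask rack until it rests squarely against the stop at the back. Only push it: do not lift its bottom end off the bench or let it fall on a narrow side, and leave the other flask and everything else where it is.

Things in the scene. Friction and masses are not known exactly. Their poses are not given: they have to be found in the camera images.
- flask: Clear culture flask, red screw cap, 101 mm long, 50 wide, 22 thick, 48-84 g, standing on its bottom end in front of the free bay. Origin: middle of the growth face (broad face with the pink gel). x: from the bottom end (-50.6 mm) to the cap's top (+50.6), y: across, z: from the growth face (0) to the opposite face (22). At first x is up and -z looks away from the rack; at the end z is up, x out of the bay
- shoulder (a point): Flask frame (11, 0, 11) mm: where the neck leaves the body. To the touch the body is a plain box, x = -50.6 to 11.4 mm, 50 x 22 mm (the shoulders look sloped but are square), and neck with cap a bar, x = 11.4 to 50.6 mm, 29 mm wide, z = 0 to 25.5 mm. The centre of mass is at x = -4.5 mm, mid-thickness; friction on the bench about 0.6
- cap_top (a point): Middle of the cap's end face, flask frame (50.6, 0, 13) mm; 101 mm up at the start, 13 mm when lying
- foot_growth (a point): Middle of the flask's bottom edge on the growth face side, flask frame (-50.6, 0, 0) mm: the edge it tips over. On the bench at the start and when lying
- foot_label (a point): Middle of the flask's bottom edge on the opposite face, flask frame (-50.6, 0, 22) mm. On the bench at the start, 22 mm up when lying
- rack: Fixed low steel flask rack, two bays side by side without a floor (flasks slide on the bench), 37 mm high (6 mm stacking pins on top), 125 mm wide plus a 14 mm foot flange each side. Bays 58 mm wide, 34 high, 50 deep, centred at y = +30.5 mm (free) and -30.5 (taken). Origin: on the bench at the divider's front edge; x into the bays, y to the left along the front, z up
- bay_mouth (a point): Centre of the free bay's front opening, on the bench; axes as the rack's
- bay_stop (a point): Foot of the stop at the back of the free bay, in its middle, 50 mm behind the mouth; axes as the rack's. A flask fully home has its bottom end here and sticks out of the bay by its neck and 12 mm of its body
- flask_taken: bystander: another flask of the same kind and size, already lying in the rack's other bay, cap sticking out; origin and axes as the first flask's
- chamber: bystander: flat dark case, 37x82x14 mm, lying on top of the rack; origin at the centre of its underside
- case: bystander: small clear case with a black lid, 38 mm wide, 62 mm high, standing between rack and microscope; origin at the centre of its underside
- counter: bystander: round hand tally counter, 63x62x26 mm, beside the microscope near the bench's front edge; origin at the centre of its underside
- tube_a: bystander: capped 50 ml tube standing right of the microscope, 34 mm wide, 108 mm high; origin at the centre of its underside
- tube_b: bystander: another such tube beside the first; origin at the centre of its underside

How it is judged:
On the way:
1. the flask lies flat on its growth face and is quiet (angle between flask's own z axis and vertical below 0.06 rad and height (world z) of flask below 0.006 m and angular speed of flask below 0.5 rad/s), for 0.2 s.
At the end, for the whole second after the job is handed in: The flask lies flat on the bench on its growth face (tilt under 0.05 rad) in the free bay, its bottom end within 5 mm of the stop and within 8 mm of the bay's middle, square to the rack within 0.1 rad, and at rest (angle between flask's own z axis and vertical below 0.05 rad and height (world z) of each of foot_growth, flask below 0.004 m and x of foot_growth in the frame of bay_stop above -0.005 m and y of foot_growth in the frame of bay_stop between -0.008 and 0.008 m and angle between the x axis of flask and the x axis of rack, either way round below 0.1 rad and linear speed of flask below 0.01 m/s and angular speed of flask below 0.1 rad/s); the robot touches nothing.
It fails at once if the flask slams down or is flung round (turns faster than 8 rad/s; a free topple reaches about 15) (angular speed of flask above 8 rad/s).
It fails at once if the flask's bottom end is lifted more than 10 mm off the bench, or the flask falls on a narrow side (height (world z) of each of foot_growth, foot_label above 0.01 m).
It fails at once if the other flask or a bystander is shifted by more than 15 mm (distance of any of flask_taken, chamber, case, counter, tube_a, tube_b from where it was at the start of the episode above 0.015 m).
It also fails if it takes over 64 s, if anything falls off the work surface, if the arm or the gripper's body presses on something with over 40 N, if the wrist force passes 120 N, or if a joint passes its speed limit or range.

ROBOT

A 6-joint arm with a two-finger parallel gripper is mounted at the origin on a cart in front of the work surface, level with it; the furniture and walls round the work are solid. World frame = base frame: x ahead of the robot, y to its left, z up, the work surface at z = 0. Lengths are in m, angles in rad, forces in N, time in s.
With the tool pointing down it reaches from about 0.375 to 0.925 m from the base axis. Payload 5.7 kg.
Tool frame: the origin (TCP) lies at the very end of the fingers, on their centre line; the grasp point (between the pads) lies behind it (manip.pinch_z is the z of the grasp point in the tool frame, in m); z points along the fingers, y is the direction in which the jaws open and shut (so a half turn about z gives the same grasp; the last joint's range is limited). The gripper opens to 88 mm and grips with 3 to 60 N. Pads are 20 mm wide; open, the fingers measure 115 mm over their backs; the gripper's body (75 mm by 178 mm) begins 61 mm behind the grasp point.
Start: joints at [1.224, 0.359, 1.51, -0, 1.272, -0.115], TCP at [0.138, 0.584, 0.223] pointing down, gripper open.
Joint ranges: [-2.97, 2.97], [-1.01, 2.36], [0.21, 2.38], [-0.96, 4.11], [0.2, 2.71], [-2.98, 2.98]. Speed limits (rad/s): [2.39, 2.39, 3.14, 3.14, 3.14, 3.14].

INTERFACE

Orientations are given as [roll, pitch, yaw] about the fixed x, y, z axes, in that order (R = Rz(yaw) Ry(pitch) Rx(roll)).
In Python, from workcell import manip gives the robot as it stands. The module is installed in compiled form; this text tells all that it offers.
- The arm moves only by the shell command python3 -m crank 'ROWS' [FORCE]. ROWS is text: rows parted by semicolons, each of 5 numbers parted by spaces: the shift along the world's x, y, z in units of 50 mm (1.0 is 50 mm), then the turn about the world's z in units of 6 degrees (1.0 is 6 degrees), then the closure in counts, from 0 (fully open) to 255 (shut). In form: dx dy dz yaw gripper; .... A call has 1 to 10 rows; each row shifts and turns the commanded pose from where the row before left it; what a row does not reach is not made up. A row lasts 1/10 s, in which the tool goes at most 50 mm and 8.59 degrees, less where a joint would pass 70% of its speed; a pose out of reach is approached as far as the arm can. A call is refused whole if a number of a shift passes 1 or a number of a turn 1, either way. A call with a gripper value outside its range is refused whole. The fingers move at their own pace and stop on an object; FORCE is the grip in N (left out, the last holds). Time passes only in rows, so rows that do not move let the fingers close. It gives the time, the measured TCP pose, the force and the opening at its end, in the units of the state.
- manip.get_obs(): the state, without advancing time (a new reading comes with each control period).
- manip.read_camera(name): name is "side" or "top" or "wrist"; returns (picture, depth): 480x640x3 uint8, red, green, blue; 480x640 float32, m along the optical axis (not along the pixel's ray), 0 where there is no reading.
- manip.camera_model(name): a dict with "fx", "fy", "cx", "cy" (pixels), "T" (4x4, takes a point from camera to world coordinates). Camera axes: x right, y down, z forward; pixel columns grow to the right and rows downward; lengths in m; the calibration is good to about 2 mm. A picture is of the moment at which its call begins: read the wrist's pose just before it. camera_model takes no time and is no camera call; for the wrist camera it gives the pose at the moment of the call.
- manip.finish_job(): hands the job in, once; it reports no verdict.
The state is a dict: "t": time; "q": joint angles; "qd": joint speeds; "joint_torque": joint torques, N m; "tool_pos": TCP position; "ee_rot": TCP orientation; "force": force on the tool from outside, world axes, zero at the start; "ft_torque": the same for the moment, N m; "opening": opening from 0.0 (shut) to 1.0 (fully open).
Only numpy, scipy, OpenCV 4.12 (cv2) and the standard library are available. Lean on these libraries where they do the work, as an engineer would, in place of code of your own. Each camera call takes 0.05 s, during which the arm holds its last target.

## Working session

There is one attempt and no reset: what is moved stays moved. The work goes in short steps, Python scripts to look and compute and a shell command to move; the robot and the scene stay as the last step left them, time stands still between calls to the robot, and variables do not carry over. Pictures are saved under pics/ and viewed, and the job is handed in when it is done.

```bash
mkdir -p pics; python3 - <<'E'
from workcell import manip
import cv2,numpy as np
o=manip.get_obs()
print({k:np.round(v,3) for k,v in o.items()}, manip.pinch_z)
for n in ("side","top","wrist"):
    m=manip.camera_model(n); p,d=manip.read_camera(n)
    print(n,m['fx'],m['cx'],m['cy'],np.round(m['T'],3).tolist())
    cv2.imwrite(f'pics/{n}0.png',p[:,:,::-1]); np.savez(f'{n}0.npz',p=p,d=d,**m)
E
```

```text
{'t': np.float64(0.0), 'q': array([ 1.224,  0.359,  1.511,  0.   ,  1.272, -0.115]), 'qd': array([ 0.   ,  0.001,  0.001,  0.002,  0.001, -0.   ]), 'joint_torque': array([ 1.0000e-03, -5.1539e+01, -2.7072e+01,  6.8000e-02,  3.5000e-02,
       -0.0000e+00]), 'tool_pos': array([0.138, 0.583, 0.222]), 'ee_rot': array([-3.14, -0.  ,  2.91]), 'force': array([ 0.479, -0.04 , -0.054]), 'ft_torque': array([-0.   ,  0.013,  0.017]), 'opening': np.float64(0.995)} -0.0187
side 463.5149794569416 325.1239641326205 237.3447532123223 [[-0.922, -0.343, 0.179, 0.354], [-0.387, 0.821, -0.421, 0.441], [-0.002, -0.457, -0.889, 0.907], [0.0, 0.0, 0.0, 1.0]]
top 436.8580604807466 319.59474831412945 231.31337221055614 [[-0.009, -0.981, 0.193, 0.293], [-1.0, 0.005, -0.019, 0.073], [0.018, -0.193, -0.981, 1.238], [0.0, 0.0, 0.0, 1.0]]
wrist 383.6155888018238 318.9546749931157 239.96500348655255 [[0.229, 0.937, 0.264, 0.065], [0.973, -0.22, -0.064, 0.602], [-0.002, 0.272, -0.962, 0.384], [0.0, 0.0, 0.0, 1.0]]
```

View pics/side0.png

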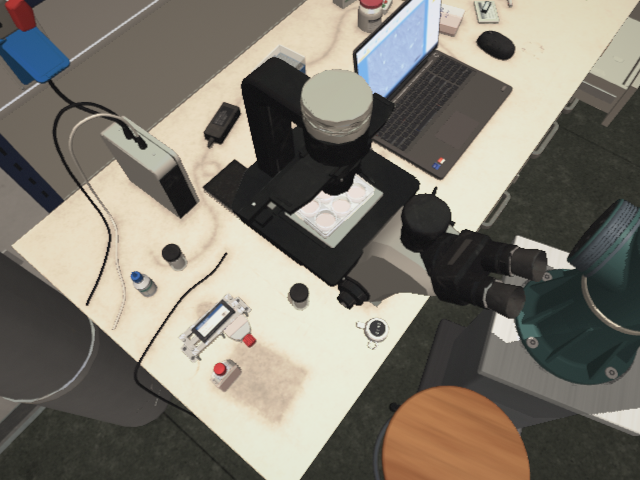

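View pics/top0.png

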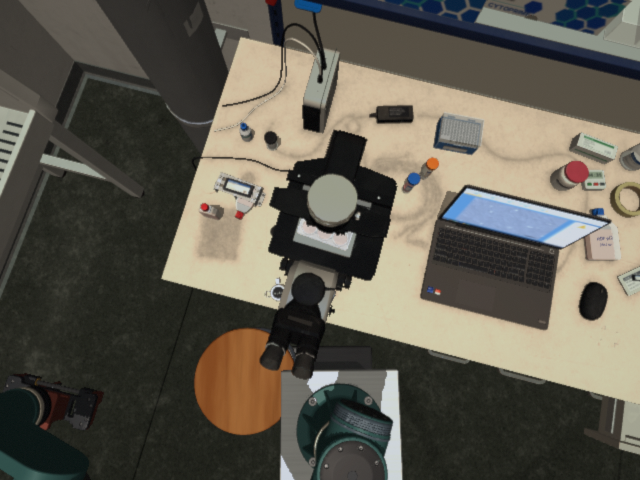

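View pics/wrist0.png

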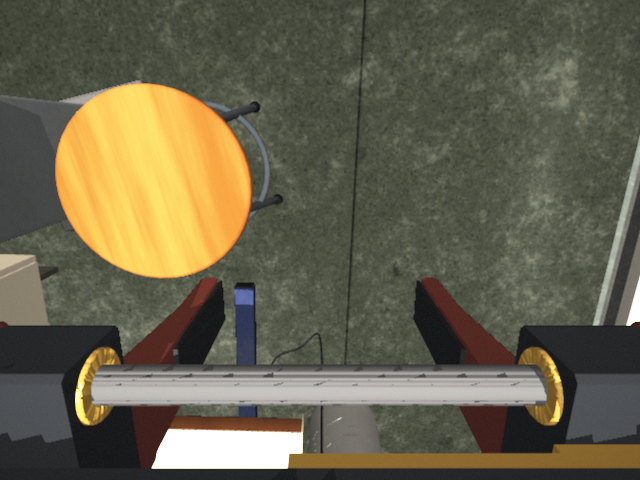

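```bash
python3 - <<'E'
import cv2,numpy as np
p=np.load('side0.npz')['p'];cv2.imwrite('pics/side0z.png',cv2.resize(p[275:415,150:330,::-1],None,fx=4.3,fy=4.28,interpolation=cv2.INTER_CUBIC))
p=np.load('top0.npz')['p'];cv2.imwrite('pics/top0z.png',cv2.resize(p[160:270,170:310,::-1],None,fx=5,fy=5,interpolation=cv2.INTER_CUBIC))
E
```

```text
(no output)
```

View pics/side0z.png

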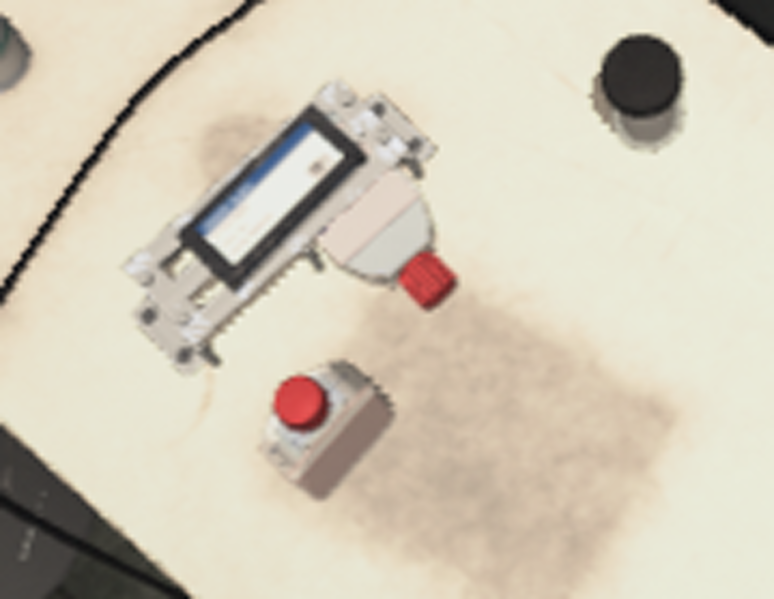

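View pics/top0z.png

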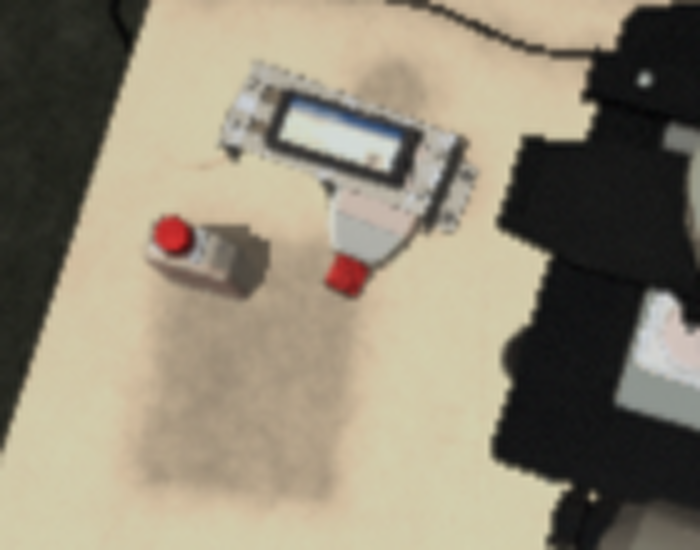

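```bash
cat > h.py <<'E'
import numpy as np,cv2
def cloud(f):
    z=np.load(f); d=z['d']; v,u=np.mgrid[:480,:640]
    T=z['T']; c=np.stack([(u-z['cx'])/z['fx']*d,(v-z['cy'])/z['fy']*d,d],-1)
    return z['p'],c@T[:3,:3].T+T[:3,3],d>0
def ray(f,uv,h):
    z=np.load(f);T=z['T']
    r=T[:3,:3]@np.array([(uv[0]-z['cx'])/z['fx'],(uv[1]-z['cy'])/z['fy'],1]);o=T[:3,3]
    return o+r*(h-o[2])/r[2]
E
python3 - <<'E'
from h import *
for n,(u0,u1,v0,v1),s in (('side',(150,330,275,415),4.3),('top',(170,310,160,270),5)):
    f=n+'0.npz';p,P,ok=cloud(f)
    roi=np.zeros((480,640),bool);roi[v0:v1,u0:u1]=1;roi&=ok
    hsv=cv2.cvtColor(p,cv2.COLOR_RGB2HSV)
    red=roi&(((hsv[...,0]<8)|(hsv[...,0]>172))&(hsv[...,1]>150)&(hsv[...,2]>80))
    k,L,S,C=cv2.connectedComponentsWithStats(red.astype(np.uint8))
    for i in range(1,k):
        if S[i,4]>20:
            q=P[L==i];print(n,'red',C[i].round(1),S[i,4],q.mean(0).round(4),np.percentile(q[:,2],[5,50,95]).round(4))
    for a,b in (((0.028,0.048)),(0.048,0.062)):
        m=roi&(P[...,2]>a)&(P[...,2]<b)
        k,L,S,C=cv2.connectedComponentsWithStats(m.astype(np.uint8))
        for i in range(1,k):
            if S[i,4]>40:
                r=cv2.minAreaRect((P[L==i][:,:2]*1000).astype(np.float32));print(n,(a,b),S[i,4],np.round(r[0],1),np.round(r[1],1),round(r[2],1), np.median(P[L==i][:,2]).round(4))
# pixel features
side=lambda x,y:(150+(x+.5)/4.3-.5,275+(y+.5)/4.28-.5)
top=lambda x,y:(170+(x+.5)/5-.5,160+(y+.5)/5-.5)
print('cap', ray('side0.npz',side(301,403),.101),ray('top0.npz',top(174,235),.101))
print('capT',ray('side0.npz',side(428,280),.013),ray('top0.npz',top(347,275),.013))
print('foot growth edge', ray('side0.npz',side(320,499),0),ray('side0.npz',side(393,411),0),ray('top0.npz',top(240,297),0),ray('top0.npz',top(155,262),0))
E
```

```text
side red [248.6 339.6] 92 [0.5835 0.2825 0.0185] [0.0147 0.0187 0.0218]
side red [219.5 368.7] 109 [0.5854 0.3611 0.0997] [0.0961 0.1    0.102 ]
side (0.028, 0.048) 967 [658.1 284.9] [125.   54.5] 69.1 0.0362
side (0.028, 0.048) 56 [521.5 179.2] [34.6 13.8] 20.0 0.0386
side (0.028, 0.048) 81 [576.5 363.7] [48.8  2.9] 73.6 0.0385
side (0.048, 0.062) 201 [525.3 168.6] [35.2 37.5] 22.5 0.0604
side (0.048, 0.062) 569 [655.1 280.3] [81.8 36.1] 72.3 0.0495
side (0.048, 0.062) 61 [577.2 362.7] [49.3  5. ] 74.5 0.0558
top red [204.2 206.5] 36 [0.5852 0.3586 0.1005] [0.0968 0.1008 0.1041]
top red [238.9 214.7] 38 [0.5816 0.2794 0.0192] [0.0155 0.019  0.0235]
top (0.028, 0.048) 413 [656.8 284.6] [126.4  53.8] 68.5 0.0369
top (0.048, 0.062) 287 [654.8 279.4] [81.7 37. ] 70.6 0.0506
cap [0.58482987 0.36125023 0.101     ] [0.58471334 0.35802868 0.101     ]
capT [0.58342034 0.28190688 0.013     ] [0.5832426  0.28027335 0.013     ]
foot growth edge [0.58607055 0.38460288 0.        ] [0.57415344 0.33855474 0.        ] [0.57353643 0.34379494 0.        ] [0.59455907 0.39361596 0.        ]
```

```bash
python3 - <<'E'
from h import *
for uv in ((163,280),(200,170),(237,40),(330,322)): print('bench corner/edge',uv,ray('top0.npz',uv,0).round(3))
print('counter',ray('side0.npz',(376,330),.026),'tubes',ray('top0.npz',(412,182),.1),'case',ray('side0.npz',(299,294),.062))
p,P,ok=cloud('top0.npz')
# front edge: bench height mask for columns
for c in (180,200,220,240,260,280):
    col=P[:,c];m=np.abs(col[:,2])<.012
    print(c, col[m][:,0].min().round(3), col[m][:,1].mean().round(3), col[m][:,0].max().round(3))
E
```

```text
bench corner/edge (163, 280) [0.399 0.49  0.   ]
bench corner/edge (200, 170) [0.722 0.401 0.   ]
bench corner/edge (237, 40) [1.151 0.304 0.   ]
bench corner/edge (330, 322) [0.279 0.023 0.   ]
counter [0.36222436 0.17175934 0.026     ] tubes [ 0.65174332 -0.20190589  0.1       ] case [0.5229824 0.1733908 0.062    ]
180 0.39 0.448 0.935
200 0.376 0.395 0.942
220 0.359 0.34 1.289
240 0.344 0.284 1.272
260 0.33 0.224 1.254
280 -0.119 0.164 1.14
```

```bash
python3 -m crank '0 0 1 0 0;0 0 1 0 0;0.7 -0.6 0 -1 0;0.7 -0.6 0 -1 0;0.7 -0.6 0 -1 0;0.7 -0.6 0 -1 0;0.7 -0.6 0 -1 0;0.7 -0.6 0 -1 0'
```

```text
t: 0.95
tool_pos: [0.3488, 0.4024, 0.3225]
ee_rot: [-3.141, -0.0, 2.277]
force: [0.7, 1.3, 0.3]
opening: 1.0
```

```bash
python3 -m crank '0.8 0.1 0 -1 0;0.8 0.1 0 -1 0;0.2 0 0 -1 0;0 0 0 0 0;0 0 0 0 0'; cat >> h.py <<'E'
def snap(n,name):
    from workcell import manip
    m=manip.camera_model(n); p,d=manip.read_camera(n)
    np.savez(name+'.npz',p=p,d=d,**m); cv2.imwrite(f'pics/{name}.png',p[:,:,::-1])
E
python3 -c "
from h import *;snap('wrist','w1')"
```

```text
t: 1.45
tool_pos: [0.4371, 0.4136, 0.3221]
ee_rot: [-3.14, 0.0, 1.97]
force: [-0.1, -0.1, 0.1]
opening: 1.0
```

View pics/w1.png

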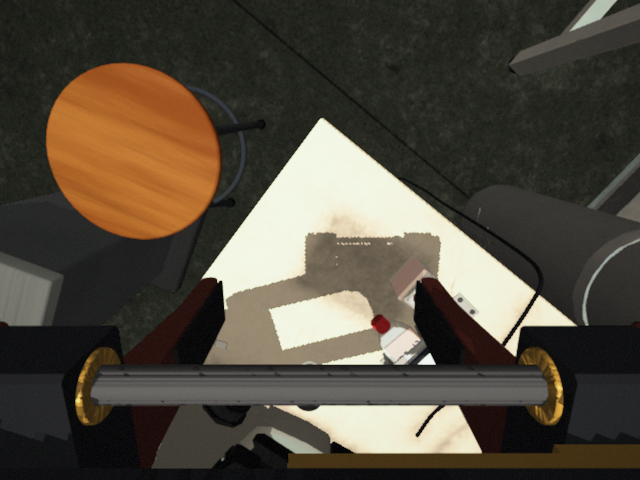

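```bash
python3 -m crank '0.8 -0.7 0 0 0;0.8 -0.7 0 0 0;0.8 -0.6 0 0 0;0 0 0 0 0;0 0 0 0 0;0 0 0 0 0'; 
python3 -c "
from h import *;snap('wrist','w2')"
```

```text
t: 2.1
tool_pos: [0.5514, 0.319, 0.3228]
ee_rot: [-3.141, -0.001, 1.969]
force: [0.1, 1.0, 0.1]
opening: 0.999
```

View pics/w2.png

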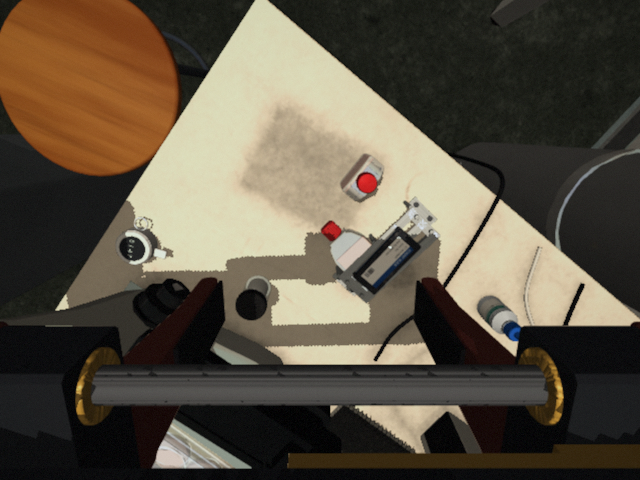

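Good view: standing flask at (365,180), taken flask cap (331,230), rack (390,255). Zoom.

```bash
python3 - <<'E'
from h import *
p=np.load('w2.npz')['p'];cv2.imwrite('pics/w2z.png',cv2.resize(p[140:305,310:450,::-1],None,fx=3.6,fy=3.6,interpolation=cv2.INTER_CUBIC))
p,P,ok=cloud('w2.npz')
roi=np.zeros((480,640),bool);roi[130:310,300:460]=1
hsv=cv2.cvtColor(p,cv2.COLOR_RGB2HSV)
red=roi&(((hsv[...,0]<8)|(hsv[...,0]>172))&(hsv[...,1]>150)&(hsv[...,2]>80))
k,L,S,C=cv2.connectedComponentsWithStats(red.astype(np.uint8))
for i in range(1,k):
    if S[i,4]>30: q=P[L==i]; print('red',C[i].round(1),S[i],q.mean(0).round(4)); 
    if S[i,4]>30 : print(' top part', q[q[:,2]>.097].mean(0).round(4) if (q[:,2]>.097).any() else '')
for a,b in ((.032,.042),(.046,.056),(.060,.085),(.005,.028)):
    m=roi&(P[...,2]>a)&(P[...,2]<b)&ok
    k,L,S,C=cv2.connectedComponentsWithStats(m.astype(np.uint8))
    for i in range(1,k):
        if S[i,4]>40:
            r=cv2.minAreaRect((P[L==i][:,:2]*1000).astype(np.float32));print((a,b),S[i,4],C[i].round(),np.round(r[0],1),np.round(r[1],1),round(r[2],1))
E
```

```text
red [366.7 182.7] [357 173  20  20 304] [0.5847 0.3621 0.0997]
 top part [0.5841 0.3623 0.1021]
red [330.9 230.4] [322 221  19  20 249] [0.5814 0.2852 0.0201]
 top part [0.5222 0.3891 0.4847]
(0.032, 0.042) 45 [354. 168.] [574.3 366.9] [46.1  2.4] 71.1
(0.032, 0.042) 1791 [390. 250.] [655.5 285.7] [126.5  54.1] 68.3
(0.046, 0.056) 50 [354. 171.] [573.9 364.5] [46.9  1.5] 75.2
(0.046, 0.056) 1979 [386. 260.] [653.3 282.1] [81.8 37.1] 71.8
(0.06, 0.085) 643 [363. 177.] [584.2 362. ] [48.1 21.9] 74.1
(0.005, 0.028) 97 [352. 167.] [574.2 366.7] [47.1  2.6] 70.7
(0.005, 0.028) 1358 [344. 244.] [598.8 272.8] [56.2 60.3] 67.8
```

View pics/w2z.png

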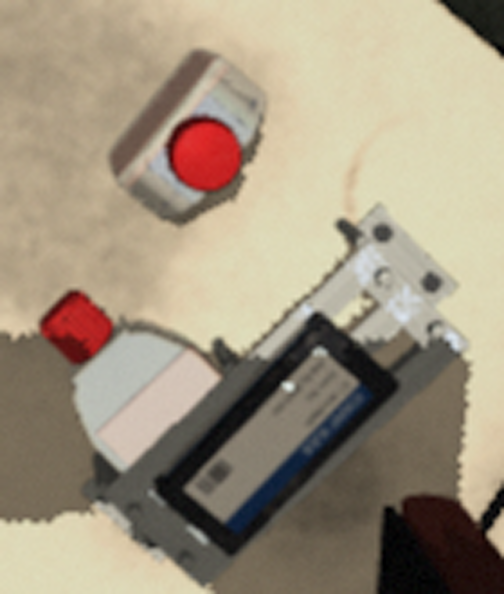

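```bash
python3 -m crank '0 0 0 -1 110;0 0 0 -1 110;0.3 0.4 0 -1 110;0.39 0.45 0 -1 110;0 0 0 -1 110;0 0 0 -1 110;0 0 0 -0.47 110;0 0 0 0 110;0 0 0 0 110' 10; python3 -c "
from h import *;snap('wrist','w3')
from workcell import manip
o=manip.get_obs();print(o['tool_pos'],np.degrees(o['ee_rot'][2]),o['q'].round(2),o['opening'])"
```

```text
t: 3.05
tool_pos: [0.5865, 0.3615, 0.3229]
ee_rot: [-3.141, -0.0, 1.293]
force: [-0.1, 0.0, 0.3]
opening: 0.569
[0.58672653 0.36133405 0.32283547] 74.06077735769269 [0.45 0.43 1.16 0.   1.56 0.73] 0.5673910843618255
```

View pics/w3.png

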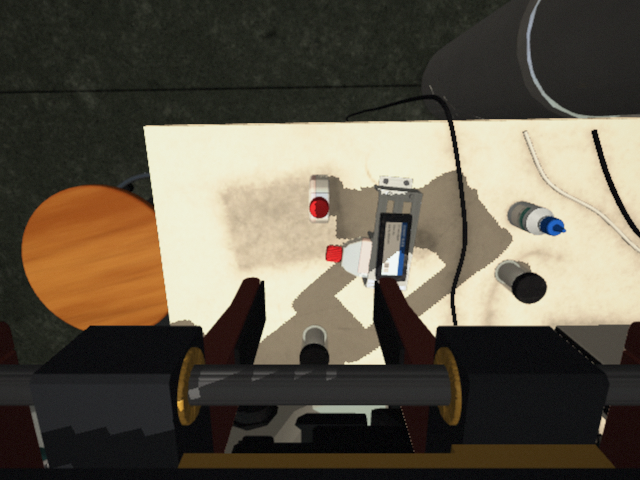

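```bash
python3 - <<'E'
from h import *
p,P,ok=cloud('w3.npz')
roi=np.zeros((480,640),bool);roi[160:300,295:430]=1
hsv=cv2.cvtColor(p,cv2.COLOR_RGB2HSV)
red=roi&(((hsv[...,0]<8)|(hsv[...,0]>172))&(hsv[...,1]>150)&(hsv[...,2]>80))
k,L,S,C=cv2.connectedComponentsWithStats(red.astype(np.uint8))
for i in range(1,k):
    if S[i,4]>30: q=P[L==i]; print('red',C[i].round(1),np.median(q,0).round(4)); 
for a,b in ((.032,.042),(.046,.056),(.060,.085),(.005,.028)):
    m=roi&(P[...,2]>a)&(P[...,2]<b)&ok
    k,L,S,C=cv2.connectedComponentsWithStats(m.astype(np.uint8))
    for i in range(1,k):
        if S[i,4]>40:
            r=cv2.minAreaRect((P[L==i][:,:2]*1000).astype(np.float32));print((a,b),S[i,4],C[i].round(),np.round(r[0],1),np.round(r[1],1),round(r[2],1))
E
python3 -m crank '0 0 -1 0 110;0 0 -1 0 110;0 0 -1 0 110;0 0 -0.8 0 110;0 0 0 0 110;0 0 0 0 110'
```

```text
red [318.5 208. ] [0.5849 0.3626 0.1009]
red [333.7 253.4] [0.583  0.2856 0.019 ]
(0.032, 0.042) 1679 [393. 227.] [656.2 286.4] [125.3  53.3] 68.6
(0.046, 0.056) 1972 [393. 246.] [653.9 282.6] [82.  37.1] 71.7
(0.06, 0.085) 375 [319. 189.] [588.2 374.2] [23.2 20.9] 73.5
(0.06, 0.085) 137 [319. 218.] [580.6 348. ] [17.8 21.2] 75.3
(0.005, 0.028) 106 [395. 188.] [679.3 344.7] [ 3.1 54.9] 70.2
(0.005, 0.028) 1295 [352. 255.] [599.1 277.3] [63.9 56.9] 68.4
t: 3.7
tool_pos: [0.5875, 0.3608, 0.133]
ee_rot: [-3.141, 0.0, 1.291]
force: [-0.0, -0.3, 0.5]
opening: 0.565
```

```bash
python3 -m crank '0 0 -0.5 0 110;0 0 -0.42 0 110;0 0 0 0 151;0 0 0 0 151;0 0 0 0 151'; python3 - <<'E'
from h import *
snap('wrist','w4');snap('side','s4')
a=cv2.imread('pics/w4.png')[120:330,200:450];b=cv2.imread('pics/s4.png')[300:420,150:300]
cv2.imwrite('pics/c4.png',np.hstack([cv2.resize(a,(400,336)),cv2.resize(b,(400,336))]))
E
```

```text
t: 4.2
tool_pos: [0.5894, 0.3615, 0.0895]
ee_rot: [3.138, -0.003, 1.29]
force: [0.1, 0.1, -0.1]
opening: 0.415
```

View pics/c4.png

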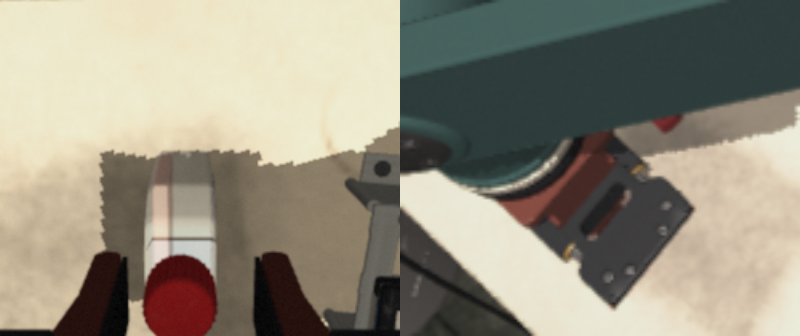

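```bash
python3 -m crank '0 0 0 0 151;0 0 0 0 151'; python3 - <<'E'
from h import *
z=np.load('w4.npz');p=z['p'][200:420,180:460,::-1];cv2.imwrite('pics/w4z.png',cv2.resize(p,None,fx=2.7,fy=2.7))
E
```

```text
t: 4.5
tool_pos: [0.5879, 0.3607, 0.0872]
ee_rot: [3.141, -0.001, 1.29]
force: [0.9, -0.1, 0.4]
opening: 0.407
```

View pics/w4z.png

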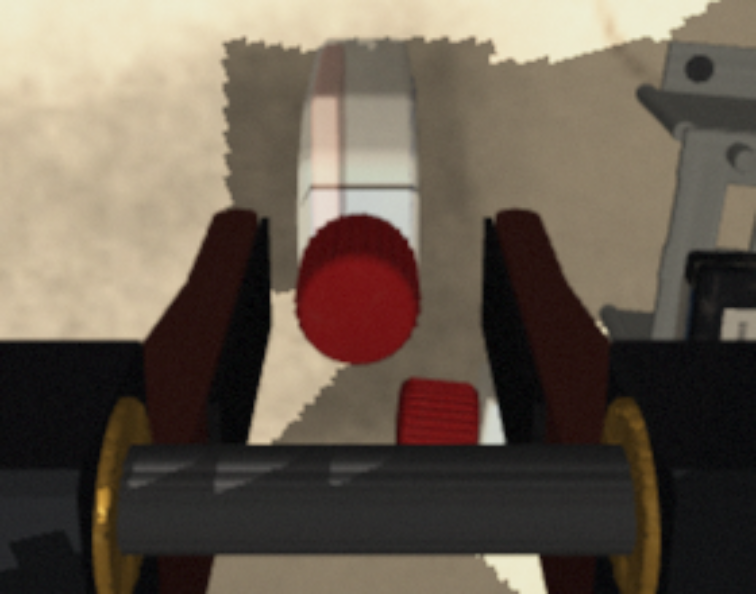

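```bash
python3 -m crank '-0.077 0.022 0 0 151;0 0 0 0 172;0 0 0 0 172;0 0 0 0 172'; python3 - <<'E'
from h import *
snap('wrist','w5')
z=np.load('w5.npz');p=z['p'][200:420,180:460,::-1];cv2.imwrite('pics/w5z.png',cv2.resize(p,None,fx=2.7,fy=2.7))
E
```

```text
t: 4.9
tool_pos: [0.5837, 0.3617, 0.0865]
ee_rot: [-3.141, 0.0, 1.29]
force: [-0.4, 0.0, -0.7]
opening: 0.33
```

View pics/w5z.png

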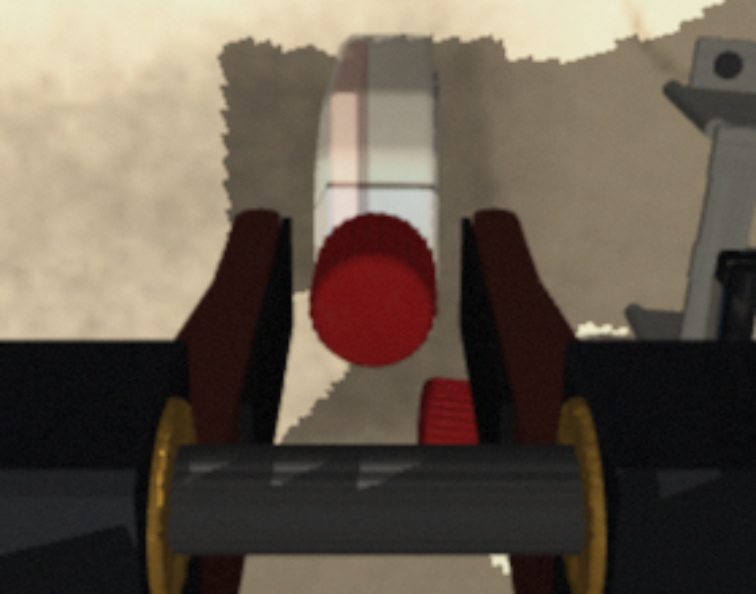

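```bash
python3 -m crank '0 0 0 0 159;-0.106 0.03 0 0 159;-0.106 0.03 0 0 159;-0.106 0.03 0 0 159;-0.106 0.03 -0.02 0 159;-0.106 0.03 -0.02 0 157;-0.106 0.03 -0.04 0 153;0 0 0 0 150;0 0 0 0 150'; python3 - <<'E'
from h import *
snap('wrist','w6')
z=np.load('w6.npz');p=z['p'][200:420,180:460,::-1];cv2.imwrite('pics/w6z.png',cv2.resize(p,None,fx=2.7,fy=2.7))
E
```

```text
t: 5.85
tool_pos: [0.5518, 0.3707, 0.0826]
ee_rot: [-3.141, 0.0, 1.29]
force: [-0.2, 0.2, -0.6]
opening: 0.413
```

View pics/w6z.png

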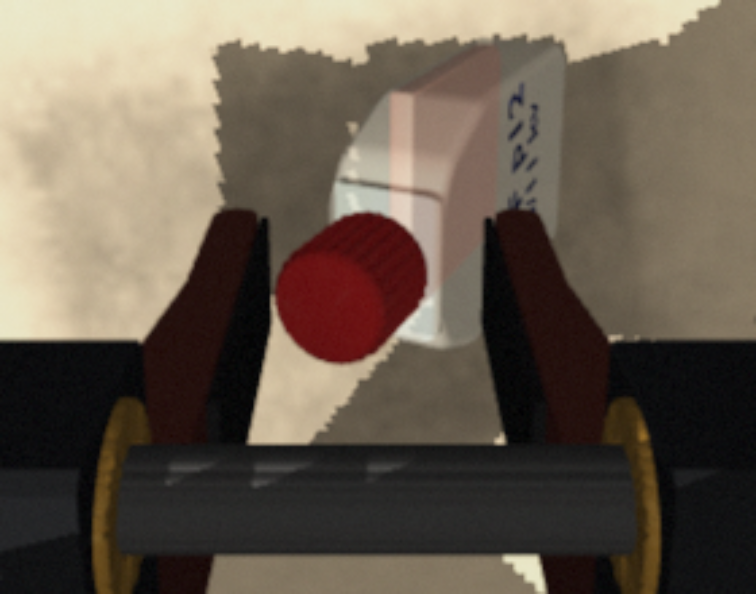

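```bash
python3 -m crank '0 0 -0.05 0 135;0 0 -0.05 0 120;0 0 -0.05 0 105;0 0 -0.05 0 90;0 0 -0.05 0 75;0 0 -0.05 0 60;0 0 -0.05 0 45;0 0 -0.05 0 30;0 0 -0.05 0 15;0 0 -0.05 0 0'; python3 - <<'E'
from h import *
snap('wrist','w7')
z=np.load('w7.npz');p=z['p'][200:420,150:490,::-1];cv2.imwrite('pics/w7z.png',cv2.resize(p,None,fx=2.3,fy=2.3))
E
```

```text
t: 6.9
tool_pos: [0.5519, 0.3707, 0.0574]
ee_rot: [-3.141, 0.0, 1.29]
force: [-0.8, 0.1, 1.2]
opening: 0.983
```

View pics/w7z.png

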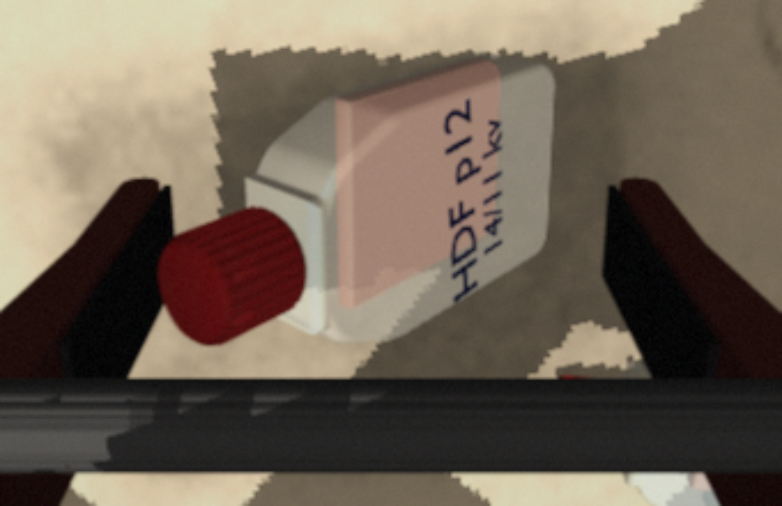

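```bash
python3 - <<'E'
import numpy as np
a=lambda d:np.array([np.cos(np.radians(d)),np.sin(np.radians(d))])
for k in range(15):
    print(k+1,np.round(-50.75*(a(164-6*(k+1))-a(164-6*k))/50,3))
E
```

```text
1 [-0.035 -0.1  ]
2 [-0.045 -0.096]
3 [-0.055 -0.091]
4 [-0.064 -0.085]
5 [-0.072 -0.078]
6 [-0.08 -0.07]
7 [-0.087 -0.061]
8 [-0.093 -0.052]
9 [-0.098 -0.042]
10 [-0.102 -0.031]
11 [-0.104 -0.02 ]
12 [-0.106 -0.009]
13 [-0.106  0.002]
14 [-0.105  0.013]
15 [-0.104  0.024]
```

```bash
python3 -m crank '-0.035 -0.10 0 -1 0;-0.045 -0.096 0 -1 0;-0.055 -0.091 0 -1 0;-0.064 -0.085 0 -1 0;-0.072 -0.078 0 -1 0;-0.08 -0.07 0 -1 0;-0.087 -0.061 0 -1 0;-0.093 -0.052 0 -1 0'; python3 - <<'E'
from h import *
snap('wrist','w8')
E
```

```text
t: 7.75
tool_pos: [0.5254, 0.3389, 0.0577]
ee_rot: [-3.141, -0.0, 0.448]
force: [-1.4, 0.5, 0.8]
opening: 0.999
```

View pics/w8.png

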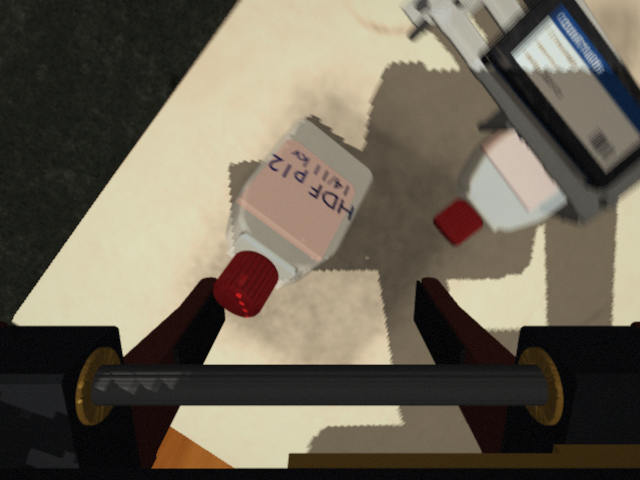

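```bash
python3 -m crank '-0.098 -0.042 0 -1 0;-0.102 -0.031 0 -1 0;-0.104 -0.02 0 -1 0;-0.106 -0.009 0 -1 0;-0.106 0.002 0 -1 0;-0.105 0.013 0 -1 0;-0.104 0.024 0 -1 0;0 0 0 0 0;0 0 0 0 0'; python3 - <<'E'
from h import *
snap('wrist','w9');snap('side','s9');snap('top','t9')
E
```

```text
t: 8.7
tool_pos: [0.4895, 0.336, 0.0577]
ee_rot: [-3.141, -0.0, -0.277]
force: [-0.2, -0.3, 0.2]
opening: 0.998
```

View pics/w9.png

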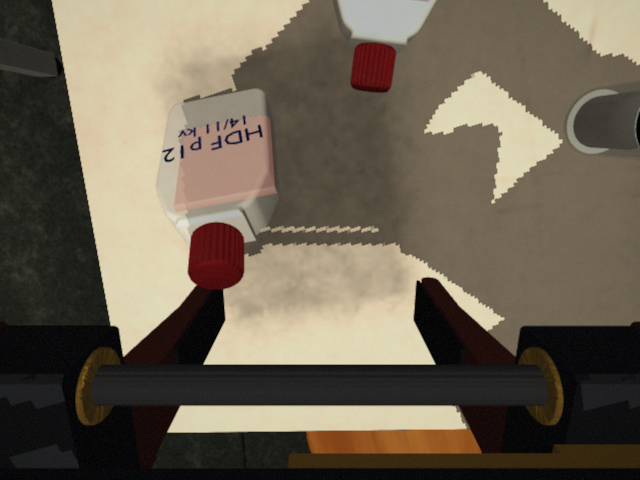

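```bash
python3 -m crank '-0.135 0.039 -0.02 0 0;-0.135 0.039 -0.14 0 0;-0.135 0.039 -0.16 0 0;-0.048 0.014 -0.08 0 0;-0.048 0.014 -0.08 0 0;0 0 0 0 0'; python3 - <<'E'
from h import *
snap('wrist','w10')
E
```

```text
t: 9.45
tool_pos: [0.4632, 0.343, 0.0328]
ee_rot: [3.141, 0.001, -0.281]
force: [-0.2, -0.5, -0.2]
opening: 0.996
```

View pics/w10.png

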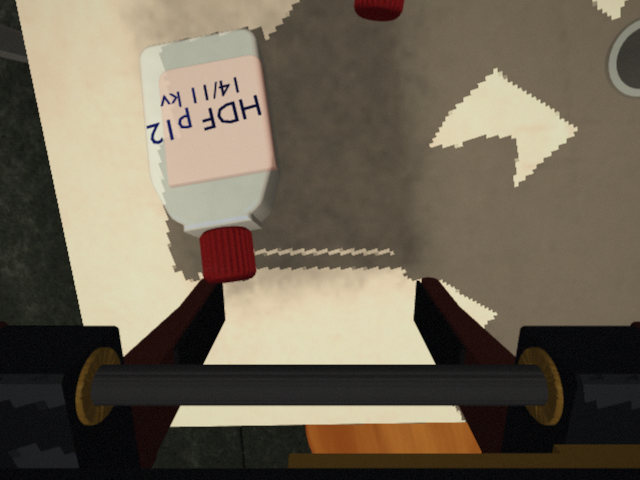

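```bash
cat >> h.py <<'E'
def redinfo(f,vmax=300):
    p,P,ok=cloud(f)
    hsv=cv2.cvtColor(p,cv2.COLOR_RGB2HSV)
    red=ok&(((hsv[...,0]<8)|(hsv[...,0]>172))&(hsv[...,1]>130)&(hsv[...,2]>50))
    red[vmax:]=0
    k,L,S,C=cv2.connectedComponentsWithStats(red.astype(np.uint8))
    for i in range(1,k):
        if S[i,4]>100:
            q=P[L==i]; print('red',C[i].round(1),S[i],'mean',q.mean(0).round(4),'zmin/max',np.percentile(q[:,2],[3,97]).round(4))
def label(f,box):
    p,P,ok=cloud(f); u0,u1,v0,v1=box
    m=np.zeros((480,640),bool);m[v0:v1,u0:u1]=1;m&=ok&(P[...,2]>.012)
    q=P[m];c=np.median(q,0);
    q=q[np.abs((q-c)).max(1)<.05]
    U,s,V=np.linalg.svd(q-q.mean(0),full_matrices=False);n=V[2]*np.sign(V[2][2]);print('plane',q.mean(0).round(4),n.round(3),'tilt deg',np.degrees(np.arccos(n[2])).round(2),s.round(3))
E
python3 -c "
from h import *
redinfo('w10.npz');label('w10.npz',(165,270,60,170))
redinfo('w9.npz');label('w9.npz',(175,270,110,190))"
```

```text
red [380.3   4.4] [354   0  50  13 465] mean [0.5753 0.2857 0.0178] zmin/max [0.0119 0.0213]
red [227.  254.2] [ 200  227   56   56 2692] mean [0.5006 0.3699 0.0546] zmin/max [0.0474 0.0601]
plane [0.5518 0.3608 0.0349] [ 0.426 -0.08   0.901] tilt deg 25.66 [1.452 1.264 0.15 ]
red [372.8  65.7] [ 351   43   45   48 1782] mean [0.5829 0.2835 0.0183] zmin/max [0.0127 0.0214]
red [216.1 256. ] [ 188  223   56   66 3166] mean [0.5282 0.3658 0.0838] zmin/max [0.0751 0.0905]
plane [0.5655 0.3599 0.0466] [ 0.772 -0.094  0.628] tilt deg 51.08 [1.414 1.01  0.079]
```

```bash
python3 - <<'E'
from h import *
z=np.load('w10.npz');T=z['T']
t=np.array([.4632,.343,.0328]);l=np.array([.276,.961,0]);x=np.array([.961,-.276,0])
for n,P in (('tcp',t),('Ain',t+.044*l),('Ain+10x',t+.044*l+.01*x),('Aout+10x',t+.0575*l+.01*x),('Ain+10x up20',t+.044*l+.01*x+[0,0,.02])):
    c=T[:3,:3].T@(P-T[:3,3]);print(n,(z['fx']*c[0]/c[2]+z['cx']).round(),(z['fy']*c[1]/c[2]+z['cy']).round())
p=z['p'][210:340,150:300,::-1];cv2.imwrite('pics/w10z.png',cv2.resize(p,None,fx=4.5,fy=4.5))
E
```

```text
tcp 321.0 298.0
Ain 225.0 299.0
Ain+10x 224.0 278.0
Aout+10x 194.0 278.0
Ain+10x up20 212.0 297.0
```

View pics/w10z.png

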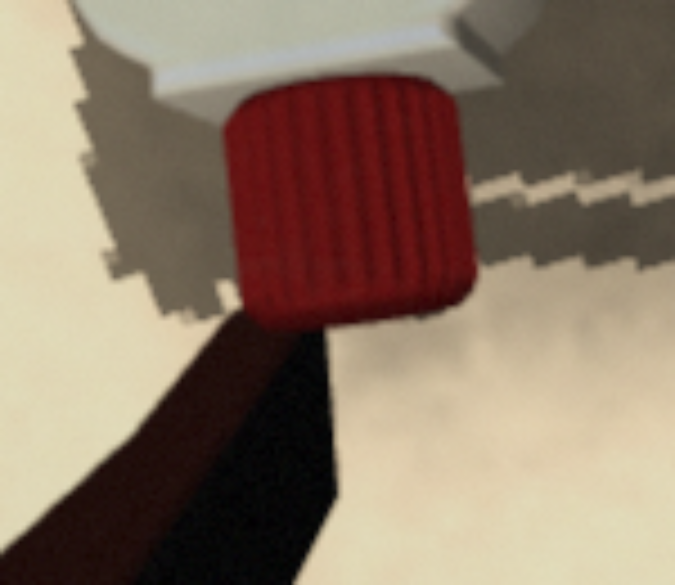

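```bash
python3 -m crank '0.014 0.05 0 0 15;0.014 0.05 0 0 30;0.014 0.05 0 0 45;0.014 0.05 0 0 60;0.014 0.05 0 0 75;0.014 0.05 0 0 90;0.014 0.05 0 0 105;0.014 0.05 0 0 120'; python3 - <<'E'
from h import *
snap('wrist','w11')
redinfo('w11.npz');label('w11.npz',(220,320,60,170))
E
```

```text
t: 10.3
tool_pos: [0.4697, 0.3633, 0.0336]
ee_rot: [-3.142, 0.0, -0.281]
force: [-0.3, 0.0, -0.6]
opening: 0.545
red [428.8   6. ] [403   0  51  17 638] mean [0.576  0.287  0.0178] zmin/max [0.0118 0.0212]
red [277.3 253.5] [ 251  226   55   56 2561] mean [0.5017 0.372  0.0541] zmin/max [0.0477 0.0591]
plane [0.5526 0.3615 0.0348] [ 0.406 -0.057  0.912] tilt deg 24.18 [1.395 1.167 0.063]
```

View pics/w11.png

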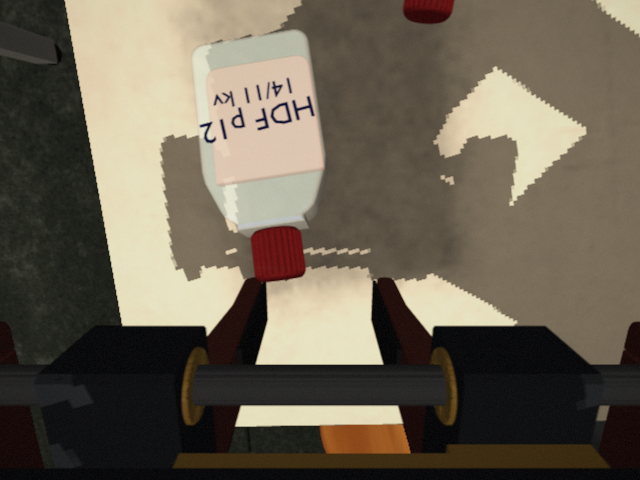

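```bash
python3 -m crank '0.014 0.05 0 0 135;0.014 0.05 0 0 150;0.014 0.05 0 0 165;0.014 0.05 0 0 180;0.014 0.05 0 0 195;0.014 0.05 0 0 210;0.014 0.05 0 0 225;0.011 0.04 0 0 237;0 0 0 0 237' 5; python3 - <<'E'
from h import *
snap('wrist','w12')
redinfo('w12.npz');label('w12.npz',(260,360,60,170))
E
```

```text
t: 11.25
tool_pos: [0.4753, 0.3829, 0.0336]
ee_rot: [-3.141, -0.0, -0.281]
force: [-0.1, -0.7, -0.7]
opening: 0.071
red [475.8   9.8] [ 451    0   53   23 1015] mean [0.5752 0.2871 0.015 ] zmin/max [0.0036 0.021 ]
red [328.7 252.6] [ 302  226   55   55 2482] mean [0.5015 0.3725 0.0522] zmin/max [0.0461 0.0576]
plane [0.5539 0.3654 0.034 ] [ 0.388 -0.053  0.92 ] tilt deg 23.04 [1.398 1.211 0.063]
```

View pics/w12.png

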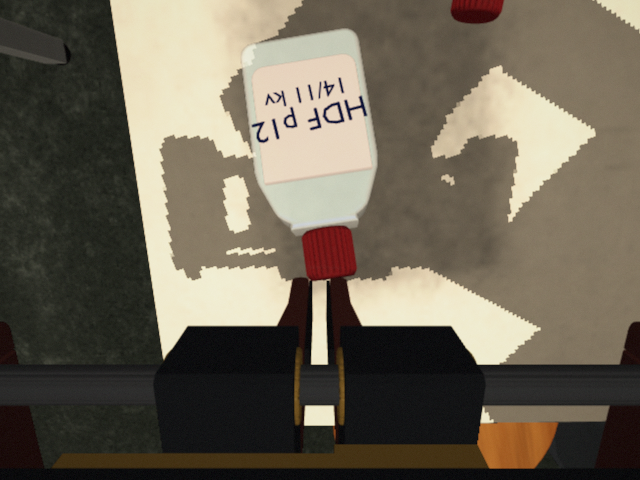

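```bash
python3 -m crank '-0.03 0.006 -0.08 0 237;-0.022 0.005 -0.09 0 237;-0.023 0.005 -0.066 0 237;-0.022 0.005 -0.064 0 237;-0.018 0.004 -0.066 0 237;-0.016 0.003 -0.064 0 237;0 0 0 0 237'; python3 - <<'E'
from h import *
snap('wrist','w13')
redinfo('w13.npz');label('w13.npz',(260,360,60,170))
E
```

```text
t: 12.0
tool_pos: [0.4681, 0.3838, 0.0116]
ee_rot: [3.141, 0.001, -0.281]
force: [-0.6, 0.0, -0.3]
opening: 0.069
red [326.8 246.3] [ 301  222   51   50 2027] mean [0.4935 0.3741 0.0184] zmin/max [0.0124 0.0213]
plane [0.546  0.3662 0.0218] [ 0.    -0.001  1.   ] tilt deg 0.04 [1.19  1.136 0.069]
```

View pics/w13.png

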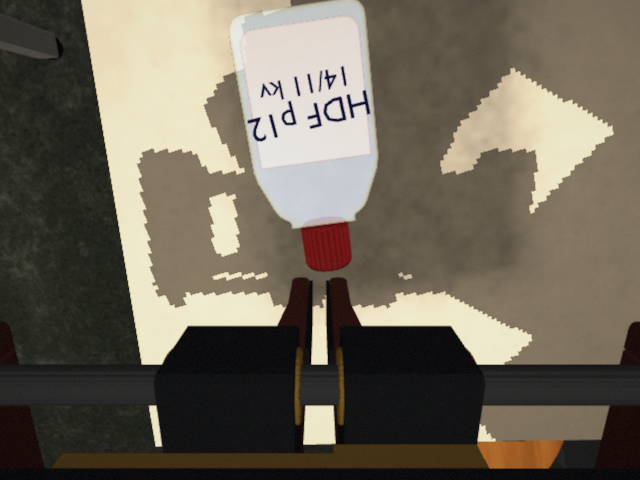

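```bash
python3 -m crank '-0.2 0.05 0.3 0 237;-0.2 0.05 1 0 150;0 0 1 0 150;0 0 1 0 150;0 0 0.5 0 150;0 0 0 0 150;0 0 0 0 150'; cat >> h.py <<'E'
def rects(f,box,bands):
    p,P,ok=cloud(f);u0,u1,v0,v1=box
    roi=np.zeros((480,640),bool);roi[v0:v1,u0:u1]=1
    for a,b in bands:
        m=roi&(P[...,2]>a)&(P[...,2]<b)&ok
        k,L,S,C=cv2.connectedComponentsWithStats(m.astype(np.uint8))
        for i in range(1,k):
            if S[i,4]>100:
                q=P[L==i][:,:2]*1000;r=cv2.minAreaRect(q.astype(np.float32));print((a,b),S[i,4],C[i].round(),np.round(r[0],1),np.round(r[1],1),round(r[2],1))
E
python3 - <<'E'
from h import *
snap('wrist','w14')
redinfo('w14.npz');rects('w14.npz',(100,560,0,275),((.014,.027),(.032,.042),(.046,.056)))
E
```

```text
t: 12.75
tool_pos: [0.4483, 0.3891, 0.2023]
ee_rot: [-3.14, -0.001, -0.281]
force: [-0.6, -0.7, 0.2]
opening: 0.413
red [399.6  24.6] [386   9  28  32 739] mean [0.5813 0.2841 0.017 ] zmin/max [0.003  0.0215]
red [322.9 162.6] [311 151  24  24 496] mean [0.4928 0.3741 0.0178] zmin/max [0.0004 0.0215]
(0.014, 0.027) 993 [402.  16.] [584.9 280.6] [34.  26.5] 71.1
(0.014, 0.027) 377 [534.  60.] [524.9 180.4] [16.7 35.7] 87.2
(0.014, 0.027) 6065 [314. 103.] [533.5 368.8] [ 50.  101.3] 81.5
(0.014, 0.027) 393 [554. 240.] [363.8 186.2] [10.6 37.9] 79.6
(0.032, 0.042) 326 [545.  56.] [525. 182.] [13.4 34.4] 86.3
(0.046, 0.056) 269 [553.  52.] [525.4 184.8] [ 9.3 30.2] 84.7
```

View pics/w14.png

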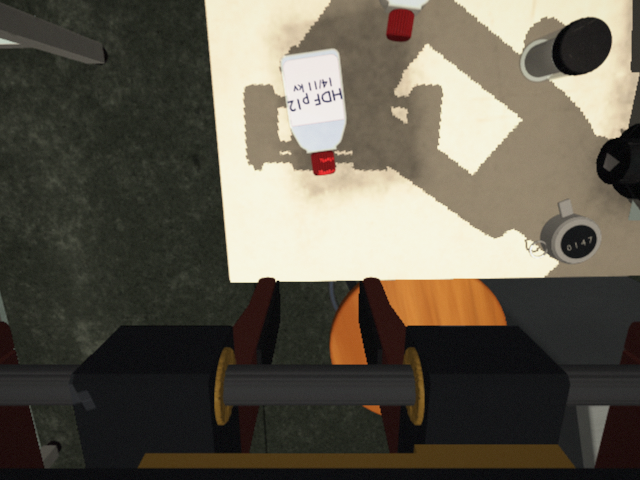

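```bash
python3 -m crank '0.57 -0.137 0 0.635 70;0.57 -0.137 0 0.635 70;0.574 -0.136 0 0 70;0 0 -1 0 70;0 0 -1 0 70;0 0 -1 0 70;0 0 0 0 70;0 0 0 0 70' 3; python3 - <<'E'
from h import *
snap('wrist','w15')
from workcell import manip
o=manip.get_obs();print(o['tool_pos'],np.degrees(o['ee_rot'][2]))
E
```

```text
t: 13.6
tool_pos: [0.5328, 0.3676, 0.0496]
ee_rot: [3.139, 0.004, -0.148]
force: [0.1, -0.0, 0.6]
opening: 0.724
[0.53473044 0.36870841 0.0517828 ] -8.474768593510388
```

View pics/w15.png

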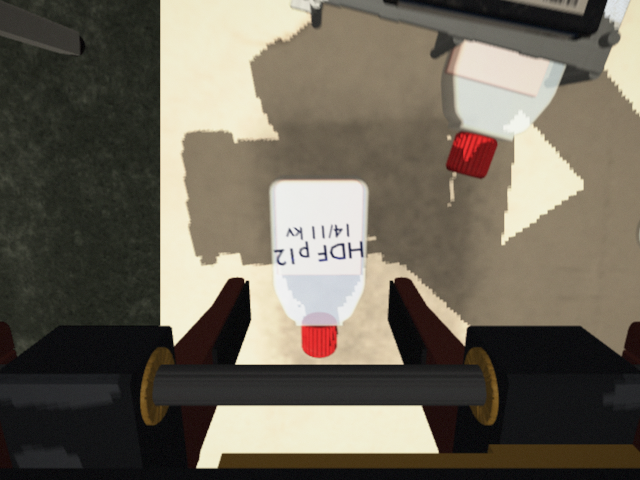

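```bash
python3 -m crank '0 0 -0.5 0 70;0 0 -0.38 0 70;0 0 0 0 70;0 0 0 0 85;0 0 0 0 102;0 0 0 0 102;0 0 0 0 102'
```

```text
t: 14.35
tool_pos: [0.5352, 0.3689, 0.0083]
ee_rot: [-3.14, -0.001, -0.148]
force: [0.4, 0.0, 0.3]
opening: 0.599
```

```bash
python3 -m crank '0 0 0 0 106;0 0 0 0 106;0 0 0 -0.5 106;0 0 0 -0.5 106;0 0 0 -0.5 106;0 0 0 -0.5 106;0 0 0 -0.5 106;0 0 0 -0.3 106;0 0 0 0 106;0 0 0 0 106'; python3 - <<'E'
from h import *
snap('wrist','w16')
redinfo('w16.npz',400);rects('w16.npz',(260,380,120,355),((.018,.027),))
rects('w16.npz',(200,640,0,120),((.032,.042),(.046,.056)))
E
```

```text
t: 15.35
tool_pos: [0.5345, 0.3685, 0.007]
ee_rot: [-3.142, 0.0, -0.44]
force: [0.4, -1.1, -0.6]
opening: 0.583
red [467.6 113.2] [ 439   85   58   57 3025] mean [0.5837 0.285  0.0181] zmin/max [0.011  0.0214]
(0.018, 0.027) 18027 [318. 275.] [548.3 362.8] [50.9 70.4] 65.0
```

View pics/w16.png

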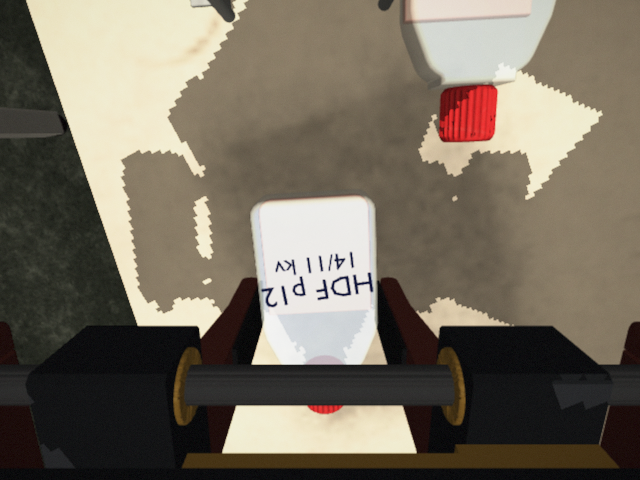

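```bash
python3 -m crank '0 0 0 0 85;0 0 0 0 70;0 0 0.5 0 70;0 0 1 0 70;-0.5 0.2 1 0 90;-0.8 0.3 0.5 0.6 120;0 0 0 0 160;0 0 0 0 160;0 0 0 0 160'; python3 - <<'E'
from h import *
snap('wrist','w17')
redinfo('w17.npz',400);rects('w17.npz',(100,600,0,275),((.014,.027),(.032,.042),(.046,.056)))
E
```

```text
t: 16.3
tool_pos: [0.4727, 0.3917, 0.1502]
ee_rot: [3.141, 0.0, -0.379]
force: [-0.0, -0.1, -0.2]
opening: 0.378
red [406.   29.1] [ 391   11   31   37 1010] mean [0.582  0.2844 0.0174] zmin/max [0.0076 0.0214]
red [317.3 198.1] [305 186  26  26 638] mean [0.4955 0.3848 0.0182] zmin/max [0.0122 0.0215]
(0.014, 0.027) 1403 [407.  19.] [586.  282.3] [35.8 26.8] 66.6
(0.014, 0.027) 607 [570.  52.] [525.1 180.7] [16.6 35.5] 86.4
(0.014, 0.027) 7947 [317. 130.] [533.1 370.5] [ 50.  100.7] 68.0
(0.032, 0.042) 540 [585.  47.] [526.7 181.6] [14.4 34.7] 78.7
(0.046, 0.056) 336 [595.  42.] [527.5 185.4] [ 7.4 26.7] 79.4
```

View pics/w17.png

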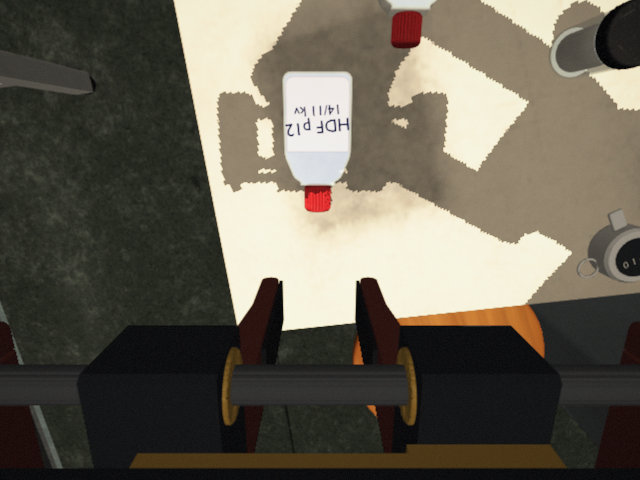

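```bash
python3 -m crank '0.363 -0.114 0 -0.12 139;0.363 -0.114 0 0 139;0 0 -1 0 139;0 0 -1 0 139;0 0 0 0 139;0 0 0 0 139'; python3 - <<'E'
from h import *
snap('wrist','w18')
E
```

```text
t: 16.95
tool_pos: [0.5095, 0.3798, 0.0503]
ee_rot: [3.139, 0.001, -0.392]
force: [0.4, 0.4, 0.4]
opening: 0.451
```

View pics/w18.png

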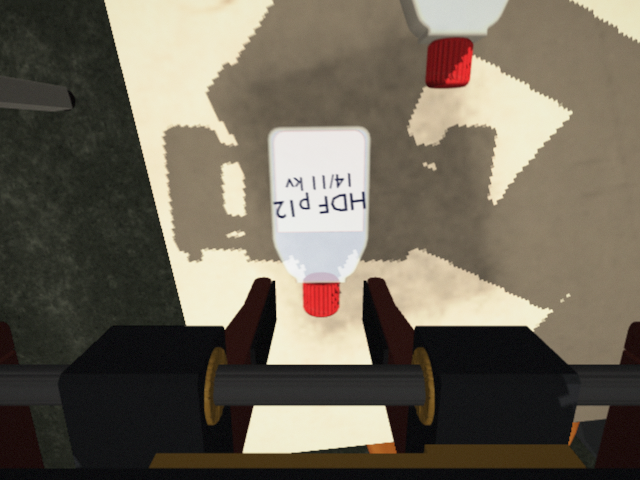

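Centred; fingers straddle the cap. Descend, narrow, and start pushing along heading −22.6°.

```bash
python3 -m crank '0 0 -0.5 0 139;0 0 -0.34 0 139;0 0 0 0 139;0 0 0 0 158;0 0 0 0 158;0 0 0 0 158'; python3 - <<'E'
from h import *
snap('wrist','w19')
E
```

```text
t: 17.6
tool_pos: [0.51, 0.3815, 0.0109]
ee_rot: [-3.139, -0.002, -0.391]
force: [0.8, 0.8, -0.3]
opening: 0.381
```

View pics/w19.png

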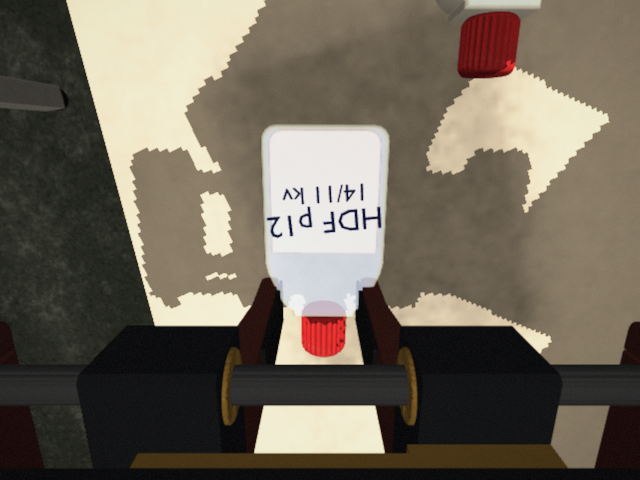

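```bash
python3 -m crank '0.148 -0.061 0 0 158;0.148 -0.061 0 0 158;0.148 -0.061 0 0 158;0.148 -0.061 0 0 158;0.148 -0.061 0 0 158;0.148 -0.061 0 0 158;0.148 -0.061 0 0 158;0 0 0 0 158'; python3 - <<'E'
from h import *
snap('wrist','w20')
rects('w20.npz',(240,420,80,300),((.018,.024),));rects('w20.npz',(100,640,0,220),((.032,.042),(.046,.056)))
E
```

```text
t: 18.45
tool_pos: [0.5621, 0.3591, 0.0091]
ee_rot: [-3.141, -0.001, -0.392]
force: [-0.3, -0.4, -0.6]
opening: 0.377
(0.018, 0.024) 20116 [322. 213.] [598.5 344.8] [51.9 68.2] 67.5
(0.032, 0.042) 14076 [408.  52.] [643.1 291. ] [127.2  25.7] 67.8
(0.046, 0.056) 13818 [441.  24.] [642.2 285.8] [83.1 15.2] 67.4
```

View pics/w20.png

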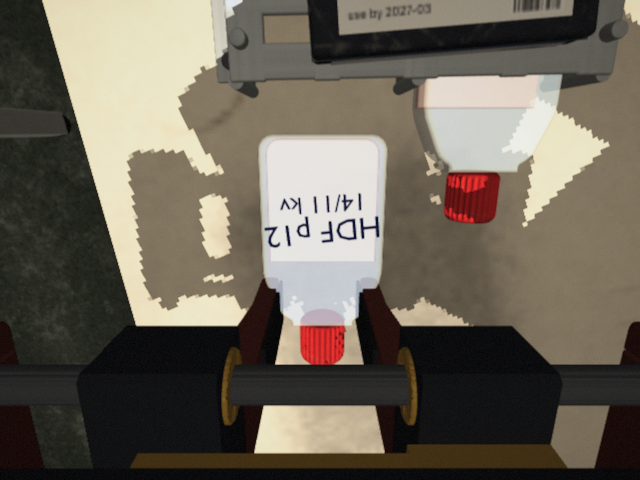

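```bash
python3 -m crank '0.146 -0.066 0 0 158;0.146 -0.066 0 0 158;0.146 -0.066 0 0 158;0.146 -0.066 0 0.1 158;0.1 -0.045 0 0.1 158;0 0 0 0 158'; python3 - <<'E'
from h import *
snap('wrist','w21')
E
```

```text
t: 19.1
tool_pos: [0.5959, 0.3437, 0.0092]
ee_rot: [-3.141, -0.001, -0.37]
force: [0.5, -0.5, -0.9]
opening: 0.379
```

View pics/w21.png

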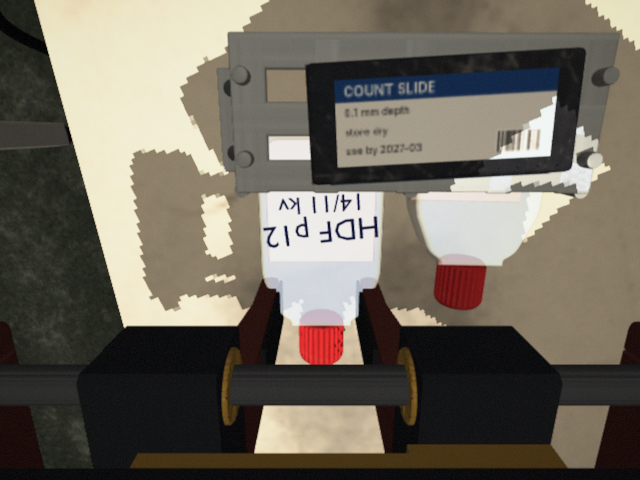

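```bash
python3 - <<'E'
from h import *
rects('w21.npz',(200,640,0,200),((.032,.042),));rects('w21.npz',(240,275+130,195,270),((.018,.026),))
rects('w21.npz',(405,560,190,270),((.018,.026),));
E
```

```text
(0.032, 0.042) 23654 [394. 102.] [657.1 285.7] [126.7  53.8] 68.7
(0.018, 0.026) 9129 [320. 232.] [628.  331.7] [50.2 31.7] 68.8
(0.018, 0.026) 7870 [474. 225.] [605.8 273.2] [50.1 33.9] 68.8
```

```bash
python3 -m crank '0.111 -0.046 0 0 158;0.111 -0.046 0 0 158;0.111 -0.046 0 0 158;0.111 -0.045 0 0 158;0 0 0 0 158'; python3 -m crank '0.037 -0.0145 0 0 158;0.037 -0.0145 0 0 158;0 0 0 0 158'
```

```text
t: 19.65
tool_pos: [0.6182, 0.3346, 0.0092]
ee_rot: [-3.141, -0.001, -0.371]
force: [-0.1, -0.5, -0.2]
opening: 0.382
t: 19.95
tool_pos: [0.6208, 0.3334, 0.0091]
ee_rot: [-3.141, -0.0, -0.37]
force: [-0.2, -0.7, -0.5]
opening: 0.38
```

```bash
python3 - <<'E'
from h import *
snap('wrist','w22')
rects('w22.npz',(200,640,0,260),((.032,.042),));rects('w22.npz',(240,405,265,300),((.018,.026),))
E
```

```text
(0.032, 0.042) 19181 [389. 169.] [658.4 285.2] [126.3  50.4] 68.6
(0.018, 0.026) 3854 [319. 281.] [633.5 329.8] [50.9 16.4] 68.8
```

View pics/w22.png

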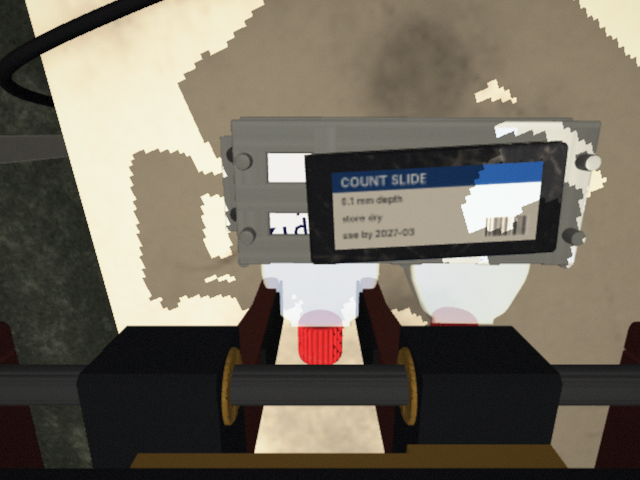

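```bash
python3 -m crank '0.019 -0.007 0 0 158;0 0 0 0 158'; python3 -m crank '0.019 -0.007 0 0 158;0 0 0 0 158';python3 -m crank '0.019 -0.007 0 0 158;0 0 0 0 158'; python3 -m crank '0.019 -0.007 0 0 158;0 0 0 0 158'
```

```text
t: 20.2
tool_pos: [0.6216, 0.3332, 0.0091]
ee_rot: [-3.142, 0.0, -0.37]
force: [-0.3, 0.2, -0.0]
opening: 0.38
t: 20.4
tool_pos: [0.6226, 0.3328, 0.0091]
ee_rot: [-3.141, -0.0, -0.37]
force: [-1.1, 0.6, 0.9]
opening: 0.38
t: 20.6
tool_pos: [0.6237, 0.3324, 0.0091]
ee_rot: [-3.141, -0.0, -0.37]
force: [-0.1, 0.6, -0.4]
opening: 0.382
t: 20.8
tool_pos: [0.6242, 0.3322, 0.0091]
ee_rot: [-3.142, 0.001, -0.37]
force: [-1.2, 1.5, 1.3]
opening: 0.379
```

```bash
python3 -m crank '0.019 -0.007 0 0 158;0 0 0 0 158'; python3 -m crank '0.019 -0.007 0 0 158;0 0 0 0 158';python3 -m crank '0.019 -0.007 0 0 158;0 0 0 0 158'
```

```text
t: 21.0
tool_pos: [0.6243, 0.3322, 0.0091]
ee_rot: [3.141, 0.002, -0.37]
force: [-4.2, 3.4, 2.5]
opening: 0.38
t: 21.2
tool_pos: [0.6243, 0.3322, 0.0091]
ee_rot: [3.141, 0.004, -0.37]
force: [-7.2, 3.8, 5.0]
opening: 0.382
t: 21.4
tool_pos: [0.6243, 0.3321, 0.0091]
ee_rot: [3.141, 0.005, -0.37]
force: [-9.8, 5.1, 6.1]
opening: 0.382
```

```bash
python3 -m crank '-0.06 0.023 0 0 158;-0.06 0.023 0 0 158;-0.03 0.012 0 0 150;0 0 0 0 140;0 0 0 0 135;0 0 0 0 130;0 0 0 0 130;0 0 0.5 0 130;0 0 1 0 130;0 0 1 0 130'; python3 -m crank '-0.8 0.32 0.3 0 130;-0.5 0.2 0 0 130;0 0 0 0 130;0 0 0 0 130'; python3 - <<'E'
from h import *
snap('wrist','w23')
rects('w23.npz',(100,640,0,275),((.014,.026),(.032,.042),(.046,.056)));redinfo('w23.npz')
E
```

```text
t: 22.4
tool_pos: [0.619, 0.3334, 0.1343]
ee_rot: [3.14, 0.002, -0.37]
force: [1.5, 0.8, 0.5]
opening: 0.493
t: 22.8
tool_pos: [0.5547, 0.3601, 0.1493]
ee_rot: [-3.141, -0.001, -0.369]
force: [0.8, -0.0, -0.3]
opening: 0.489
(0.014, 0.026) 348 [303.  36.] [685.8 322.1] [13.8 10.4] 67.6
(0.014, 0.026) 267 [304.  70.] [665.8 329.4] [15.4  8. ] 68.6
(0.014, 0.026) 3480 [320. 123.] [622.4 333.8] [49.6 52.9] 69.0
(0.014, 0.026) 3656 [405. 124.] [599.  276.4] [49.9 54.5] 68.1
(0.014, 0.026) 421 [552. 173.] [530.  178.7] [16.6 35.7] 57.4
(0.032, 0.042) 7082 [363.  52.] [657.  285.7] [126.6  53.8] 68.8
(0.032, 0.042) 434 [566. 176.] [530.  178.7] [16.8 35.7] 57.7
(0.046, 0.056) 8288 [380.  50.] [654.9 281.7] [82.  36.8] 72.1
(0.046, 0.056) 448 [578. 178.] [529.9 180. ] [15.5 36.1] 61.1
red [320.7 155. ] [308 142  27  28 699] mean [0.6072 0.3394 0.0183] zmin/max [0.0135 0.0214]
red [401.2 157.9] [387 145  29  27 712] mean [0.5836 0.2839 0.0182] zmin/max [0.0122 0.0213]
```

View pics/w23.png

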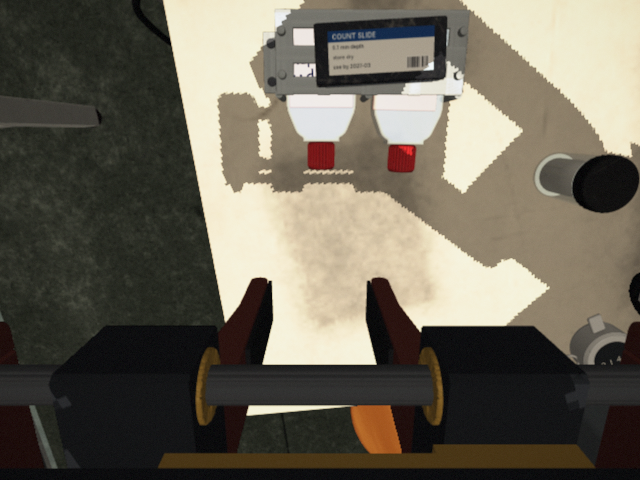

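```bash
python3 -m crank '0 0 0.5 0 130;0 0 0 0 130;0 0 0 0 130'; python3 - <<'E'
from workcell import manip
print(manip.get_obs()['force']); print(manip.finish_job())
E
```

```text
t: 23.15
tool_pos: [0.5561, 0.3597, 0.1739]
ee_rot: [-3.141, -0.001, -0.371]
force: [-0.3, -0.1, -0.2]
opening: 0.49
[-0.31864319 -0.09034613 -0.17469835]
the job is handed in; nothing more can be done
None
```

I tipped the flask towards its gel side, let it down on the fingers, squared it up and pushed it bottom end first into the free bay until it met the stop. I handed the job in at 23 s of the 64 s allowed.

**Last checks:**
- **Lying flat:** the top face measured 0.04° of tilt at 21.8 mm high just after it was let down. I did not repeat the tilt check in the bay, but its cap sits at the same height as the taken flask's.
- **Against the stop:** the tool stalled with the push force rising to about 11 N. The image puts the cap end about 2 mm further into the bay than the given sizes allow, which is within the calibration error.
- **Position in the bay:** about 1.8 mm left of the middle, square to the rack within about 0.2°.
- **Bystanders:** the flask in the other bay, the dark case on the rack and the small clear case showed no shift beyond measuring error. I did not re-measure the tally counter and the tubes; the arm stayed well away from them.
- **Robot:** clear of everything, with no contact force.

**Not fully controlled or checked:**
- **Let-down:** while leaning on the finger, the flask turned about 8° sideways and its cap sat half off the finger. I closed the second finger in to support it.
- **Last stretch:** it came down the last roughly 20° between two pictures, faster than I planned. I have no turn-speed measurement for that moment, so I cannot confirm it stayed under 8 rad/s.
- **Squaring up:** I turned the lying flask about 13° by pushing its sides with both fingers around it, without gripping or lifting it.

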